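# Load a laptop power brick in the test cradle and clamp it home

## Robot

A 7-joint arm with a two-finger parallel gripper is mounted at the origin on a cart in front of the work surface, level with it; the furniture and walls round the work are solid. World frame = base frame: x ahead of the robot, y to its left, z up, the work surface at z = 0. Lengths are in m, angles in degrees, forces in N, time in s.
With the tool pointing down it reaches from about 0.35 to 0.9 m from the base axis. Payload 7.2 kg.
Tool frame: the origin (TCP) lies between the finger pads; the fingertips stand 8 mm ahead of it and the grasp point (between the pads) lies 11 mm behind it; z points along the fingers, y is the line along which they close (so a half turn about z gives the same grasp; the last joint's range is limited). The gripper opens to 88 mm and grips with 3 to 60 N. Pads are 20 mm wide; open, the fingers measure 115 mm over their backs; the gripper's body (75 mm by 178 mm) begins 61 mm behind the grasp point.
Start: joints at [-68.193, 23.554, -0.728, 91.456, 0.321, 64.991, -4.71], TCP at [0.271, 0.563, 0.231] pointing down, gripper open.
Joint ranges: [-169.25, 169.25], [-16.82, 113.86], [-84.01, 82.57], [7.8, 145.47], [-59.2, 239.2], [7.22, 106.19], [-163.78, 163.78]. Speed limits (degrees/s): [136.94, 136.94, 172.46, 172.46, 180, 180, 180].

## Interface

Orientations are given as a 3x3 rotation matrix whose columns are the frame's x, y, z axes.
In Python, from bench import ctrl gives the robot as it stands.
- The arm moves only by the tool drive_tool, never from a script. Its argument "motion" is a list of rows, each a list of 3 entries, a list of its own where there are three numbers: the shift along the tool's x, y, z in mm, then the turn, a rotation vector about the tool's x, y, z in degrees, then the finger opening in mm, from 0 to 87.8. A call has 1 to 12 rows; each row shifts and turns the commanded pose from where the row before left it, along the tool's axes as they then stand; what a row does not reach is not made up. A row lasts 1/10 s, in which the tool goes at most 50 mm and 8.59 degrees, less where a joint would pass 70% of its speed; a pose out of reach is approached as far as the arm can. A call with a gripper value outside its range is refused whole. The fingers move at their own pace and stop on an object; "force" is the grip in N (left out, the last holds). Time passes only in rows, so rows that do not move let the fingers close. It gives the time, the measured TCP pose, the force, the opening and the grip force at its end, in the units of the state.
- ctrl.state(): the state, without advancing time (a new reading comes with each control period).
- ctrl.grab_frame(name): name is "scene" or "top" or "wrist"; returns the picture (400x640x3 uint8, red, green, blue); there is no depth.
- ctrl.camera_model(name): a dict with "vertical_fov" (degrees; the focal length in pixels is half the picture's height over the tangent of half this angle, whatever the lens; pixels are square), "cx", "cy" (the principal point, pixels), "world_to_cam" (4x4, takes a point from world to camera coordinates); the wrist camera has in their place "T_tool_cam" (4x4, takes a point from camera to tool coordinates, whose origin is the TCP and whose axes are the flange's). Camera axes: x right, y down, z forward; pixel columns grow to the right and rows downward; lengths in m; the calibration is good to about 2 mm. A picture is of the moment at which its call begins: read the wrist's pose just before it. camera_model takes no time and is no camera call.
- ctrl.sign_off(): hands the job in; it is judged then, once.
The state is a dict: "time": time; "q": joint angles; "dq": joint speeds; "tau": joint torques, N m; "ee_pos": TCP position; "ee_rot": TCP orientation; "ft_force": force on the tool from outside, world axes, zero at the start; "wrist_torque": the same for the moment, N m; "gripper_width": finger opening in m; "finger_force": force on a finger pad.
Only numpy, scipy, OpenCV 4.12 (cv2) and the standard library are available. Lean on these libraries where they do the work, as an engineer would, in place of code of your own. Each camera call takes 0.05 s, during which the arm holds its last target. There are 200 camera calls.

## Task

Slide the laptop power brick that lies on the cradle's deck along between the guides, without lifting it, until it is fully in the well against the end stops. Then swing the hinged clamp over and press it fully shut, so that its foot drives the brick down home on the sprung carrier and it stays there. Leave the mouse, tape roll, note pad and USB hub where they are.

Things in the scene. Friction and masses are not known exactly. Their poses are not given: they have to be found in the camera images.
- cradle: Fixed test cradle on a 130 x 375 mm aluminium base. Origin on the bench under it; +y is the direction the brick slides in, +x points away from the robot to the clamp's hinge, z up. Grey deck 116 mm wide, local y -205 to 3 mm, top at z 22 mm. Two slanted guides, 14 mm above the deck, narrow from 80 mm apart at y -52 mm to 52 mm at y 0, where the well begins.
- seat (a point): Where brick_mid is when the brick is fully in on the raised carrier: cradle's local (0, 61.5, 36) mm. Well: 52 mm wide, y 3 to 116 mm, side walls up to z 36 mm; two end stops (tops z 51 mm) with faces at y 116 mm, a gap for the stub, a black housing behind. It is 4 mm longer than the brick: unless pushed up to the stops, the brick's tail rests on the deck's edge and cannot sink.
- brick_mid (a point): Centre of the black power brick on the cradle's deck (others lie at the back of the bench). Shell 48 wide, 109 long, 30 high mm, 0.23 to 0.35 kg, plus a thin 13 mm cable stub on its leading end; point 15 mm above its underside, 54.5 mm from each shell end. Its y axis points from stub end to flat tail, about the cradle's -y; z up. Starts before the guides, up to 0.15 rad askew.
- clamp (a joint): Angle (rad) of the steel clamp arm: 0 fully shut (level over the well, pointing to the cradle's -x, hard stop), 1.65 upright. Begins at 0.8 to 1.2. The hinge is stiff (0.45 N m), so the arm stays where it is left, also shut against the spring. For the last 0.15 rad its foot presses on the brick; about 7 N down near the bar closes it.
- carrier (a joint): How far (m) the aluminium carrier plate in the well's floor has been pressed down: 0 raised (its top 1 mm below the deck), 0.008 lowest; about 0.007 with the brick in and the clamp fully shut. Spring 5 N raised, 9 N lowest; the brick's weight alone does not lower it.
- clamp_hinge (a point): On the clamp's hinge axis, half-way along it: cradle's local (52, 81.5, 55) mm. The axis is along the cradle's y; its axes turn with the arm.
- clamp_bar (a point): Centre of the black round cross bar (16 mm thick, 42 mm long along the hinge axis) at the free end of the clamp arm, 135 mm from the hinge axis. The arm between is 24 mm wide, 10 mm thick, centred on the line from hinge to bar; its rubber foot (24 mm wide) sits 52 mm from the hinge, its sole 11 mm below that line.
- mouse_a: Loose black mouse, 56x104x37 mm, to the right of the cradle; origin under its centre. Leave alone.
- tape: Loose amber tape roll, 66 mm wide, 19 mm high, to the right of the cradle; origin under its centre. Leave alone.
- pad: Loose block of yellow notes, 69x76x12 mm, to the left of the cradle; origin under its centre. Leave alone.
- hub: Loose black USB hub, 32x100x14 mm, to the left of the cradle; origin under its centre. Leave alone.
There are look-alikes about, which are no part of the job. What is shaped like the part that bears brick_mid but brown is not meant.

How it is judged:
By the outcome, as a careful person would: the job done as asked, in the order asked, and still so for the second after the job is handed in, with the robot touching nothing.
It also fails if it takes over 48 s, if anything falls off the work surface, if the arm or the gripper's body presses on something with over 40 N, if the wrist force passes 120 N, or if a joint passes its speed limit or range.

## Working session

There is one attempt and no reset: what is moved stays moved. The work goes in short steps, Python scripts to look and compute and a tool call to move; the robot and the scene stay as the last step left them, time stands still between calls to the robot, and variables do not carry over. Pictures are saved under pics/ and viewed, at most 11 in all, crops included, and the job is handed in when it is done.

Besides the shell and the picture viewer there is one more tool, called after "Request:" by a JSON object that holds its "fn" and its "kwargs". drive_tool: Moves the arm, as the interface text tells. Its arguments: {"type":"object","properties":{"motion":{"type":"array"},"force":{"type":"number"}},"required":["motion"]}

```bash
mkdir -p pics; ls; python3 - <<'E'
from bench import ctrl
import cv2,numpy as np
np.set_printoptions(precision=4,suppress=True)
for n in("scene","top"):
    f=ctrl.grab_frame(n); cv2.imwrite(f"pics/{n}0.png",f[:,:,::-1]); print(n,ctrl.camera_model(n))
print(ctrl.camera_model("wrist")); s=ctrl.state(); print(s)
E
```

```text
pics
scene {'vertical_fov': 48.26479009047158, 'cx': 319.9018902808124, 'cy': 193.9170627125155, 'world_to_cam': array([[ 0.6385, -0.7696, -0.0022, -0.3559],
       [-0.5623, -0.4645, -0.6841,  0.3289],
       [ 0.5255,  0.4381, -0.7294,  1.2359],
       [ 0.    ,  0.    ,  0.    ,  1.    ]])}
top {'vertical_fov': 56.345142060914014, 'cx': 318.81439695709514, 'cy': 198.60864849044782, 'world_to_cam': array([[-0.0247, -0.9997, -0.0038, -0.0082],
       [-0.9895,  0.025 , -0.1425,  0.5313],
       [ 0.1425,  0.0002, -0.9898,  0.9989],
       [ 0.    ,  0.    ,  0.    ,  1.    ]])}
{'vertical_fov': 69.61303039218413, 'cx': 318.59283617404714, 'cy': 194.79592870932447, 'T_tool_cam': array([[-0.    , -0.9669, -0.255 ,  0.0689],
       [ 1.    , -0.0002,  0.0006,  0.0003],
       [-0.0006, -0.255 ,  0.9669, -0.1528],
       [ 0.    ,  0.    ,  0.    ,  1.    ]])}
{'time': 0.1, 'q': array([-68.1938,  23.5937,  -0.7305,  91.4985,   0.3197,  64.9906,
        -4.7095]), 'dq': array([ 0.0383, -0.1803, -0.0973, -0.0828, -0.0305,  0.1248, -0.0846]), 'tau': array([  0.0033, -58.9096,   0.6441, -29.1707,  -0.0538,   0.0145,
         0.    ]), 'ee_pos': array([0.271 , 0.5627, 0.2299]), 'ee_rot': array([[-0.901 ,  0.4338, -0.0006],
       [ 0.4338,  0.901 , -0.0013],
       [-0.0001, -0.0014, -1.    ]]), 'ft_force': array([-0.863 , -0.4601, -0.0374]), 'wrist_torque': array([0.0305, 0.0153, 0.0423]), 'finger_force': 0.0, 'gripper_width': 0.08777837802673645}
```

View pics/top0.png

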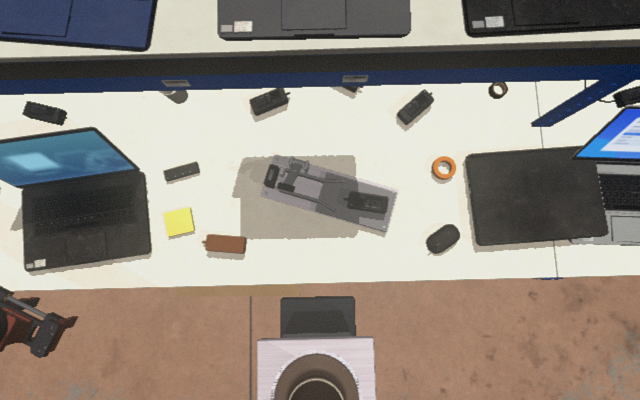

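View pics/scene0.png

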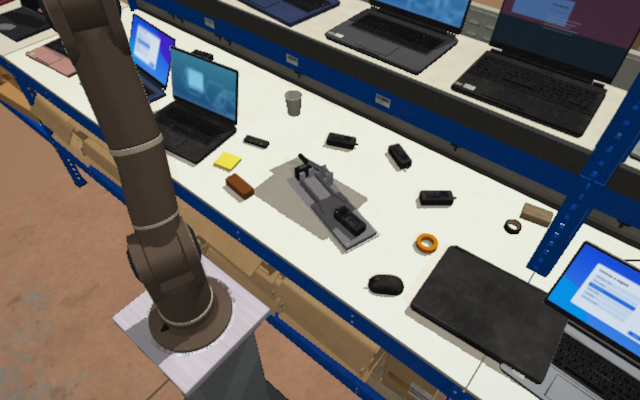

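The top view shows the cradle at about (262-397, 155-232), with the brick at about (368,202), its stub to the left, and the clamp near (285,178). I'll look at an enlarged crop.

```bash
cat > h.py <<'E'
import numpy as np,cv2
from bench import ctrl
np.set_printoptions(precision=4,suppress=True)
def cam(n,s=None):
    m=ctrl.camera_model(n); f=200/np.tan(np.radians(m['vertical_fov']/2))
    if n=='wrist':
        T=np.eye(4);T[:3,:3]=s['ee_rot'];T[:3,3]=s['ee_pos'];C=T@m['T_tool_cam']
    else: C=np.linalg.inv(m['world_to_cam'])
    return f,m['cx'],m['cy'],C
def ray(c,u,v):
    f,cx,cy,C=c; d=C[:3,:3]@np.array([(u-cx)/f,(v-cy)/f,1]); return C[:3,3],d/np.linalg.norm(d)
def plane(c,u,v,z):
    o,d=ray(c,u,v); return o+d*(z-o[2])/d[2]
def proj(c,p):
    f,cx,cy,C=c; q=np.linalg.inv(C)@np.append(p,1); return np.array([cx+f*q[0]/q[2],cy+f*q[1]/q[2]])
E
python3 - <<'E'
from h import *
c=cam('top')
for p in [(262,190),(397,190),(385,232),(275,155),(368,202),(320,200)]: print(p,plane(c,*p,0.02))
im=cv2.imread('pics/top0.png')[140:245,225:405]
cv2.imwrite('pics/crop.png',cv2.resize(im,None,fx=4.4,fy=4.4,interpolation=cv2.INTER_CUBIC))
E
```

```text
(262, 190) [0.5623 0.1391 0.02  ]
(397, 190) [ 0.5526 -0.2435  0.02  ]
(385, 232) [ 0.4349 -0.2036  0.02  ]
(275, 155) [0.6634 0.1014 0.02  ]
(368, 202) [ 0.5204 -0.1599  0.02  ]
(320, 200) [ 0.5295 -0.0247  0.02  ]
```

View pics/crop.png

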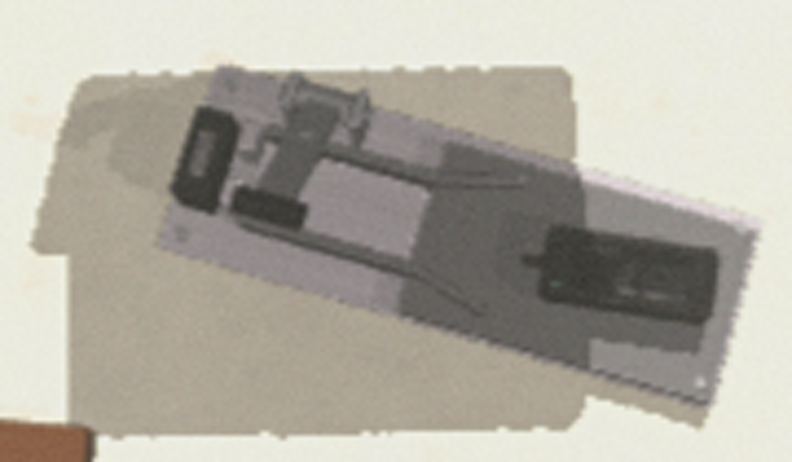

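The crop shows the base corners near crop pixels (220,66), (158,243), (708,405) and (762,220). The brick is between (540,230) and (715,320) with its stub to the left, and the bar is near (270,205). Next I'll bring the wrist camera over the cradle.

Request:
{"fn": "drive_tool", "kwargs": {"motion": [[[-39, -29, -2], [0, 0, 0], 87], [[-39, -29, -2], [0, 0, 0], 87], [[-39, -29, -2], [0, 0, 0], 87], [[-39, -29, -2], [0, 0, 0], 87], [[-39, -29, -2], [0, 0, 0], 87], [[-39, -29, -2], [0, 0, 0], 87], [[-39, -29, -2], [0, 0, 0], 87], [[-39, -29, -2], [0, 0, 0], 87], [[-39, -29, -2], [0, 0, 0], 87], [[-39, -29, -2], [0, 0, 0], 87], [[-39, -29, -2], [0, 0, 0], 87], [[-39, -29, -2], [0, 0, 0], 87]]}}

```text
time: 1.3
ee_pos: [0.5423, 0.0447, 0.2547]
ee_rot: [[-0.901, 0.434, -0.0], [0.434, 0.901, 0.0], [0.0, 0.0, -1.0]]
ft_force: [-0.1, 0.5, -0.0]
gripper_width: 0.0871
finger_force: 0.0
```

Request:
{"fn": "drive_tool", "kwargs": {"motion": [[[-39, -25, 0], [0, 0, 0], 87], [[0, 0, 0], [0, 0, 8], 87], [[0, 0, 0], [0, 0, 8], 87], [[0, 0, 0], [0, 0, 8], 87], [[0, 0, 0], [0, 0, 8], 87], [[0, 0, 0], [0, 0, 8], 87], [[0, 0, 0], [0, 0, 8], 87], [[0, 0, 0], [0, 0, 8], 87], [[0, 0, 0], [0, 0, 8], 87], [[0, 0, 0], [0, 0, 8], 87], [[0, 0, 0], [0, 0, 8], 87], [[0, 0, 0], [0, 0, 0], 87]]}}

```text
time: 2.5
ee_pos: [0.5659, 0.0072, 0.2543]
ee_rot: [[0.273, 0.962, -0.001], [0.962, -0.273, -0.0], [-0.0, -0.001, -1.0]]
ft_force: [-0.1, 0.2, -0.5]
gripper_width: 0.0871
finger_force: 0.0
```

```bash
python3 - <<'E'
from h import *
import pickle
s=ctrl.state(); f=ctrl.grab_frame('wrist'); pickle.dump((s['ee_pos'],s['ee_rot']),open('w1.pkl','wb'))
cv2.imwrite('pics/w1.png',f[:,:,::-1]); print(s['time'],s['ee_pos'],s['ee_rot'],s['q'],s['ft_force'])
E
```

```text
2.5 [0.5659 0.0072 0.2543] [[ 0.2727  0.9621 -0.0007]
 [ 0.9621 -0.2727 -0.0003]
 [-0.0005 -0.0006 -1.    ]] [-31.3531  18.0878  33.036   99.7685 -10.7152  65.3455 -10.9337] [-0.0653  0.1574 -0.5342]
```

View pics/w1.png

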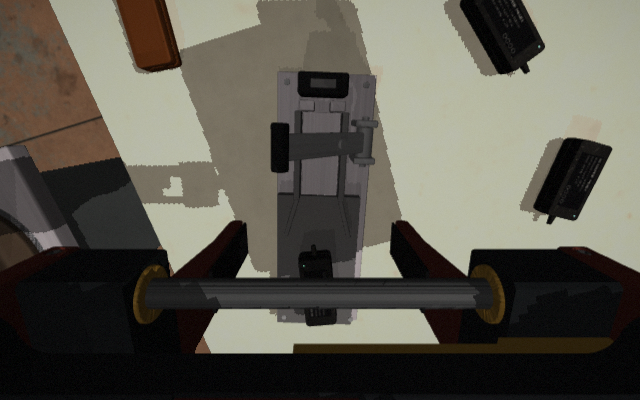

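The wrist view shows the whole cradle: far corners (277,72) and (375,76), near corners about (250,323) and (357,322), the bar at (280,147), the hinge at (365,142), and the stub at (313,250). I'll fit the cradle pose from edges in both views.

```bash
python3 - <<'E'
from h import *
import pickle
p,R=pickle.load(open('w1.pkl','rb')); w=cam('wrist',dict(ee_pos=p,ee_rot=R)); t=cam('top')
tc=[(225+a/4.4,140+b/4.4) for a,b in((220,66),(158,243),(708,405),(762,220))]
wc=[(375,76),(277,72),(250,323),(357,322)]
for z in(0.008,0.012):
  for n,c,cs in(('top',t,tc),('w',w,wc)):
    P=np.array([plane(c,u,v,z)[:2] for u,v in cs])
    L=[np.linalg.norm(P[i]-P[(i+1)%4]) for i in range(4)]
    m=P.mean(0); d=(P[0]+P[1]-P[2]-P[3]); print(n,z,P.round(4).tolist(),np.round(L,4),'c',m,'th',np.degrees(np.arctan2(d[0],d[1])))
im=cv2.imread('pics/w1.png')
cv2.imwrite('pics/w1a.png',cv2.resize(im[60:330,240:400],None,fx=3,fy=2.2 and 3,interpolation=cv2.INTER_CUBIC)[:600*2:1])
a=cv2.resize(im[60:205,240:400],None,fx=4,fy=4,interpolation=cv2.INTER_CUBIC)
cv2.imwrite('pics/w1b.png',a)
E
```

```text
top 0.008 [[0.6666, 0.1028], [0.5493, 0.1441], [0.4353, -0.2082], [0.5545, -0.2494]] [0.1244 0.3703 0.1261 0.3696] c [ 0.5514 -0.0527] th 17.792569709201953
w 0.008 [[0.6701, 0.1058], [0.5496, 0.145], [0.3903, -0.2044], [0.5583, -0.2498]] [0.1267 0.384  0.174  0.3728] c [ 0.5421 -0.0509] th 21.031360620685426
top 0.012 [[0.6655, 0.1023], [0.5486, 0.1435], [0.4351, -0.2075], [0.5538, -0.2485]] [0.1239 0.3689 0.1256 0.3682] c [ 0.5508 -0.0526] th 17.792569709201953
w 0.012 [[0.6692, 0.1055], [0.55, 0.1443], [0.3923, -0.2016], [0.5586, -0.2466]] [0.1254 0.3802 0.1723 0.3691] c [ 0.5425 -0.0496] th 21.031360620685415
```

View pics/w1b.png

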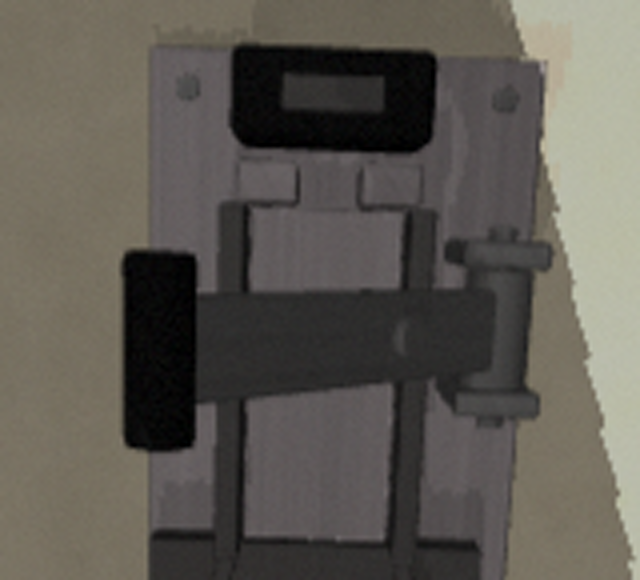

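The crop shows the far base corners at (277.5,71.3) and (376.2,75.5), the deck edge ends at (278,192.5) and (359.5,195.5), the hinge pin centre at (363.8,141.7), and the bar centre at (280,147.5). From these I'll solve the cradle pose and the clamp angle, then find the brick in the top view with a mask.

```bash
python3 - <<'E'
from h import *
import pickle
from scipy.optimize import least_squares
p,R=pickle.load(open('w1.pkl','rb')); w=cam('wrist',dict(ee_pos=p,ee_rot=R)); t=cam('top')
def W(X,l): c,s=np.cos(X[2]),np.sin(X[2]); return np.array([X[0]+c*l[0]-s*l[1],X[1]+s*l[0]+c*l[1],l[2]])
# local points: deck edge, hinge, bar
def obs(X):
    a=X[3]; return [(w,(-.058,.003,.022),(278,192.5)),(w,(.058,.003,.022),(359.5,195.5)),(w,(.052,.0815,.055),(363.8,141.7)),
      (w,(.052-.135*np.cos(a),.0815,.055+.135*np.sin(a)),(280,147.5)),
      (t,(.052-.135*np.cos(a),.0815,.055+.135*np.sin(a)),(225+270/4.4,140+203/4.4)),
      (t,(.052,.0815,.055),(225+325/4.4,140+98/4.4))]
r=least_squares(lambda X:np.concatenate([proj(c,W(X,l))-np.array(u) for c,l,u in obs(X)]),[.55,-.05,-.3,1.])
X=r.x; print(X,np.degrees(X[2]),r.fun.reshape(-1,2).round(2).tolist())
pickle.dump(X,open('X.pkl','wb'))
# base corners in local for z .01
for c,cs in((t,[(225+a/4.4,140+b/4.4) for a,b in((220,66),(158,243),(708,405),(762,220))]),(w,[(376.2,75.5),(277.5,71.3),(357,322)])):
  for u in cs:
    q=plane(c,*u,.01)-W(X,(0,0,0)); cc,ss=np.cos(X[2]),np.sin(X[2]); print('corner',cc*q[0]+ss*q[1],-ss*q[0]+cc*q[1])
# brick mask, top view
im=cv2.imread('pics/top0.png'); m=(im.max(2)<62).astype(np.uint8); m[:,:340]=0;m[:,395:]=0;m[:185]=0;m[:220][:0]=0;m[218:]=0
m=cv2.morphologyEx(m,cv2.MORPH_OPEN,np.ones((5,5)))
cs=max(cv2.findContours(m,0,2)[0],key=cv2.contourArea); b=cv2.minAreaRect(cs); print(b)
for z in(.052,.037):
  q=np.array([plane(t,*u,z) for u in cv2.boxPoints(b)]); L=np.array([[np.cos(X[2])*(a[0]-X[0])+np.sin(X[2])*(a[1]-X[1]),-np.sin(X[2])*(a[0]-X[0])+np.cos(X[2])*(a[1]-X[1])] for a in q]); print(z,q[:,:2].tolist(),'\nlocal',L*1000,L.mean(0)*1000)
E
```

```text
[ 0.5566 -0.0276 -0.3101  0.8634] -17.768985828478346 [[-1.14, 1.68], [1.03, 1.46], [0.21, -0.47], [0.12, -0.75], [-1.26, -0.2], [-1.01, 0.25]]
corner 0.06453542999492193 0.15740288075733375
corner -0.05958241431324627 0.16091005138633396
corner -0.06058461777689099 -0.20867108431934642
corner 0.06523366211556156 -0.21149809628317487
corner 0.06851387972916412 0.16208631716163457
corner -0.05836907952232347 0.1628317649237394
corner 0.06910301597563559 -0.209497329772243Traceback (most recent call last):
  File "<stdin>", line 22, in <module>
ValueError: max() iterable argument is empty
```

```bash
cat > fit.py <<'E'
from h import *
import pickle
from scipy.optimize import least_squares
p,R=pickle.load(open('w1.pkl','rb')); w=cam('wrist',dict(ee_pos=p,ee_rot=R)); t=cam('top')
def W(X,l): c,s=np.cos(X[2]),np.sin(X[2]); return np.array([X[0]+c*l[0]-s*l[1],X[1]+s*l[0]+c*l[1],l[2]])
def loc(X,q): c,s=np.cos(X[2]),np.sin(X[2]); d=q[:2]-X[:2]; return np.array([c*d[0]+s*d[1],-s*d[0]+c*d[1]])
T=lambda a,b:(225+a/4.4,140+b/4.4)
B=lambda a,b:(240+a/4,60+b/4)
E
python3 - <<'E'
from fit import *
def obs(X):
    a=X[3];y=X[4];h=.01;bar=(.052-.135*np.cos(a),.0815,.055+.135*np.sin(a))
    return [(w,(.052,.0815,.055),B(495,327)),(w,bar,(280,147.5)),(t,bar,T(270,203)),(t,(.052,.0815,.055),T(325,98)),
    (w,(-.026,.11,.036),B(247,215)),(w,(.026,.11,.036),B(407,222)),
    (t,(.065,y+.1875,h),T(220,66)),(t,(-.065,y+.1875,h),T(158,243)),(t,(-.065,y-.1875,h),T(708,405)),(t,(.065,y-.1875,h),T(762,220)),
    (w,(.065,y+.1875,h),(376.2,75.5)),(w,(-.065,y+.1875,h),(277.5,71.3)),(w,(.065,y-.1875,h),(357,322))]
r=least_squares(lambda X:np.concatenate([proj(c,W(X,l))-np.array(u) for c,l,u in obs(X)]),[.55,-.05,-.3,1.,-.02],loss='soft_l1')
X=r.x; print(X,np.degrees(X[2]),r.fun.reshape(-1,2).round(1).tolist()); pickle.dump(X,open('X.pkl','wb'))
im=cv2.imread('pics/top0.png'); g=im.max(2); print(g[195:212:4,335:395:5])
E
```

```text
[ 0.5584 -0.0286 -0.3083  0.8424 -0.0244] -17.667036685138832 [[1.8, -0.2], [0.1, -0.4], [-1.0, 0.1], [-0.7, -0.4], [0.5, 1.3], [2.3, 1.0], [-1.6, -1.2], [-0.9, 1.0], [1.1, 1.1], [0.4, -0.7], [-1.3, -0.7], [-3.8, 0.1], [-1.1, 1.4]]
[[ 98  92 100  61  63  73  75  82  88 123 145 143]
 [ 99  99  67  62  62  58  67  70  69  66  75 142]
 [100  93  93  65  58  62  79  72  70  75  75 143]
 [101 101  97  59  63  67  74  76 100  85  77 142]
 [ 93 101 100  99 101 100 100  73  67  70  76 145]]
```

```bash
python3 - <<'E'
from fit import *
X=pickle.load(open('X.pkl','rb'))
im=cv2.imread('pics/top0.png'); g=im.max(2); m=(g<87).astype(np.uint8); k=np.zeros_like(m); k[185:218,335:395]=1; m*=k
m=cv2.morphologyEx(m,cv2.MORPH_CLOSE,np.ones((5,5)));m=cv2.morphologyEx(m,cv2.MORPH_OPEN,np.ones((7,7)))
cs=max(cv2.findContours(m,0,2)[0],key=cv2.contourArea); b=cv2.minAreaRect(cs); print(b)
for z in(.052,.037):
  q=np.array([plane(t,*u,z) for u in cv2.boxPoints(b)]); L=np.array([loc(X,a) for a in q])*1000; print(z,L.tolist(),L.mean(0),q.mean(0))
  e=[L[i]-L[(i+1)%4] for i in range(4)];print([(np.linalg.norm(v).round(1),np.degrees(np.arctan2(v[0],v[1])).round(1)) for v in e])
print('stub local',loc(X,plane(w,313,250,.037))*1000)
E
```

```text
((366.7702941894531, 202.37835693359375), (40.4421501159668, 17.26189422607422), 9.462322235107422)
0.052 [[-33.69307853076507, -78.67009936507269], [13.825321546460389, -73.43117665042985], [26.554694481021127, -183.26843844908288], [-20.906042070628448, -187.77901912141667]] [  -3.5548 -130.7872] [ 0.5153 -0.1522  0.052 ]
[(np.float64(47.8), np.float64(-96.3)), (np.float64(110.6), np.float64(-6.6)), (np.float64(47.7), np.float64(84.6)), (np.float64(109.9), np.float64(173.3))]
0.037 [[-31.687249119683166, -79.14596059934314], [16.535189660447994, -73.82941733462606], [29.453162615107964, -185.2940420748292], [-18.710758289265264, -189.8714520882338]] [  -1.1024 -132.0352] [ 0.5173 -0.1541  0.037 ]
[(np.float64(48.5), np.float64(-96.3)), (np.float64(112.2), np.float64(-6.6)), (np.float64(48.4), np.float64(84.6)), (np.float64(111.5), np.float64(173.3))]
stub local [ -7.6597 -71.7972]
```

Request:
{"fn": "drive_tool", "kwargs": {"motion": [[[-47, -1, 0], [0, 0, 0], 87], [[-47, -1, 0], [0, 0, 0], 87], [[-47, -1, 0], [0, 0, 0], 87], [[-46, 0, 0], [0, 0, 0], 87], [[0, 0, 40], [0, 0, -4.6], 87], [[0, 0, 40], [0, 0, 0], 87], [[0, 0, 40], [0, 0, 0], 87], [[0, 0, 40], [0, 0, 0], 87], [[0, 0, 25], [0, 0, 0], 87], [[0, 0, 10], [0, 0, 0], 87], [[0, 0, 0], [0, 0, 0], 87], [[0, 0, 0], [0, 0, 0], 87]]}}

```text
time: 3.75
ee_pos: [0.5133, -0.1725, 0.0607]
ee_rot: [[0.192, 0.981, 0.001], [0.981, -0.192, -0.0], [0.0, 0.001, -1.0]]
ft_force: [1.0, -0.1, 0.7]
gripper_width: 0.0871
finger_force: 0.0
```

```bash
python3 - <<'E'
from fit import *
s=ctrl.state(); f=ctrl.grab_frame('wrist'); pickle.dump((s['ee_pos'],s['ee_rot']),open('w2.pkl','wb'))
cv2.imwrite('pics/w2.png',f[:,:,::-1]); X=pickle.load(open('X.pkl','rb')); print(s['ee_pos'],s['ft_force'],loc(X,s['ee_pos']))
E
```

```text
[ 0.5133 -0.1725  0.0607] [ 0.9651 -0.0567  0.6685] [ 0.0007 -0.1508]
```

View pics/w2.png

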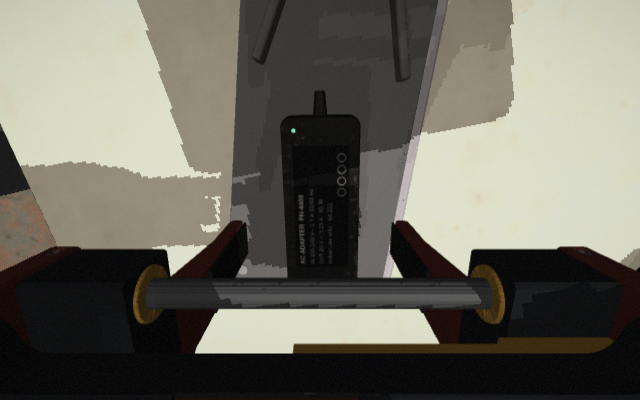

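The wrist view shows the brick aligned between the fingers: shell (281-360, 115-280), stub (320,95), and guide tips with inner corners at about (265,63) and (396,80). I'll use these to check the cradle's lateral position.

```bash
python3 - <<'E'
from fit import *
p,R=pickle.load(open('w2.pkl','rb')); w=cam('wrist',dict(ee_pos=p,ee_rot=R)); X=pickle.load(open('X.pkl','rb'))
for n,u,z in(('gl',(265,63),.036),('gr',(396,80),.036),('gl far',(281,0),.036),('gr far',(386,0),.036),('b l',(281,130),.052),('b r',(360,130),.052),('b front',(320,115),.052),('b l2',(288,270),.052),('b r2',(357,270),.052),('dl',(242,0),.022),('dl2',(233,200),.022),('dr',(437,0),.022),('dr2',(405,200),.022),('stub',(320,93),.037)): print(n,loc(X,plane(w,*u,z))*1000)
E
```

```text
gl [-40.395  -54.3748]
gr [ 35.3455 -54.7089]
gl far [-33.9284 -21.9475]
gr far [ 22.5371 -15.3951]
b l [-26.343 -89.638]
b r [ 16.6618 -84.6552]
b front [ -6.0358 -79.3105]
b l2 [ -15.0199 -174.12  ]
b r2 [  27.7248 -169.1776]
dl [-58.7041 -19.8823]
dl2 [ -59.1058 -142.1169]
dr [54.4333 -6.7537]
dr2 [  59.0833 -128.436 ]
stub [ -7.412  -66.8954]
```

Request:
{"fn": "drive_tool", "kwargs": {"motion": [[[0, 0, 8], [0, 0, 0], 87], [[0, 0, 5], [0, 0, 0], 70], [[0, 0, 0], [0, 0, 0], 58], [[0, 0, 0], [0, 0, 0], 40], [[0, 0, 0], [0, 0, 0], 40], [[0, 0, 0], [0, 0, 0], 40], [[0, 0, 0], [0, 0, 0], 40]], "force": 8}}

```text
time: 4.5
ee_pos: [0.513, -0.1723, 0.0469]
ee_rot: [[0.193, 0.981, 0.001], [0.981, -0.193, -0.0], [-0.0, 0.001, -1.0]]
ft_force: [1.2, -1.0, -0.3]
gripper_width: 0.0457
finger_force: 8.0
```

Request:
{"fn": "drive_tool", "kwargs": {"motion": [[[0, 0, 0], [0, 0, 3.3], 40], [[0, 0, 0], [0, 0, 3.3], 40], [[10, -1, 0], [0, 0, 0], 40], [[15, -1, 0], [0, 0, 0], 40], [[10, 0, 0], [0, 0, 0], 40], [[0, 0, 0], [0, 0, 0], 40], [[0, 0, 0], [0, 0, 0], 40]]}}

```text
time: 5.2
ee_pos: [0.5224, -0.1356, 0.0468]
ee_rot: [[0.301, 0.954, 0.001], [0.954, -0.301, 0.002], [0.002, 0.0, -1.0]]
ft_force: [1.7, 5.3, 3.3]
gripper_width: 0.0458
finger_force: 8.0
```

```bash
python3 - <<'E'
from fit import *
s=ctrl.state(); f=ctrl.grab_frame('wrist'); pickle.dump((s['ee_pos'],s['ee_rot']),open('w3.pkl','wb'))
im=f[:,:,::-1]; cv2.imwrite('pics/w3.png',cv2.resize(im[0:270,200:460],None,fx=2.2,fy=2.2,interpolation=cv2.INTER_CUBIC)); X=pickle.load(open('X.pkl','rb')); print(s['ee_pos'],s['ft_force'],loc(X,s['ee_pos']))
E
```

```text
[ 0.5224 -0.1356  0.0468] [1.6524 5.2578 3.3322] [-0.0019 -0.1129]
```

View pics/w3.png

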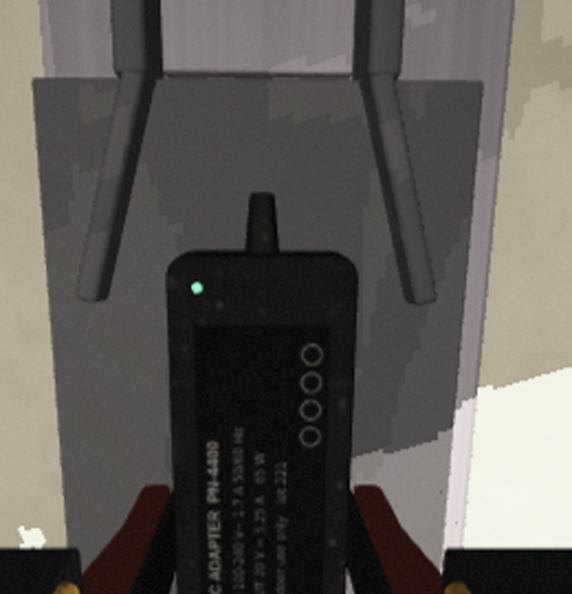

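The view shows the brick at crop x 167-357 with its stub at (262,195), the guide tips' inner corners at (107,298) and (408,300), and the well's inner edges at x 161 and 355 for row 75. The cradle's centreline and the brick nearly coincide, and I'll put a number on the offset.

```bash
python3 - <<'E'
from fit import *
p,R=pickle.load(open('w3.pkl','rb')); w=cam('wrist',dict(ee_pos=p,ee_rot=R))
for n,u,z in(('gl',(107,298),.036),('gr',(408,300),.036),('wl',(161,70),.036),('wr',(354,70),.036),('wl0',(160,0),.036),('wr0',(356,0),.036),('bl',(167,290),.048),('br',(357,290),.048),('bl2',(174,480),.048),('br2',(350,480),.048),('front',(262,250),.049),('stub',(262,193),.037),('dl',(33,80),.022),('dr',(483,84),.022),('led l',(38,200),.022),('r',(482,200),.022)):
    q=R.T@(plane(w,200+u[0]/2.2,u[1]/2.2,z)-p)*1000; print(n,q[:2])
E
```

```text
gl [ 60.9055 -38.3052]
gr [60.408  38.1186]
wl [113.0031 -22.5118]
wr [112.9925  22.45  ]
wl0 [127.3236 -22.1662]
wr0 [127.31    22.3717]
bl [ 63.4032 -21.2453]
br [63.4032 23.3038]
bl2 [ 16.3472 -21.2413]
br2 [16.3579 23.3381]
front [72.4145  1.0274]
stub [85.9089  1.0302]
dl [114.4113 -57.1029]
dr [113.4672  57.1836]
led l [ 85.6423 -58.4003]
r [85.6304 59.3902]
```

Request:
{"fn": "drive_tool", "kwargs": {"motion": [[[10, -1, 0], [0, 0, 0], 40], [[12, 0, 0], [0, 0, 0], 40], [[12, 0, 0], [0, 0, 0], 40], [[10, 0, 0], [0, 0, 0], 40], [[6, 0, 0], [0, 0, 0], 40], [[0, 0, 0], [0, 0, 0], 40]]}}

```text
time: 5.85
ee_pos: [0.5362, -0.0893, 0.0468]
ee_rot: [[0.303, 0.953, 0.0], [0.953, -0.303, -0.0], [-0.0, 0.0, -1.0]]
ft_force: [0.4, -1.4, 4.2]
gripper_width: 0.0457
finger_force: 8.0
```

Request:
{"fn": "drive_tool", "kwargs": {"motion": [[[8, 0, 0], [0, 0, 0], 40], [[10, 0, 0], [0, 0, 0], 40], [[10, 0, 0], [0, 0, 0], 40], [[10, 0, 0], [0, 0, 0], 40], [[6, 0, 0], [0, 0, 0], 40], [[0, 0, 0], [0, 0, 0], 40], [[0, 0, 0], [0, 0, 0], 40]]}}

```text
time: 6.55
ee_pos: [0.5495, -0.0474, 0.0468]
ee_rot: [[0.304, 0.953, 0.001], [0.953, -0.304, 0.0], [0.0, 0.0, -1.0]]
ft_force: [-0.1, -1.7, 4.4]
gripper_width: 0.046
finger_force: 8.0
```

Request:
{"fn": "drive_tool", "kwargs": {"motion": [[[0, 0, 0], [0, 0, 0], 64], [[0, 0, 0], [0, 0, 0], 64], [[0, 0, 0], [0, 0, 0], 64], [[0, 0, -20], [0, 0, 0], 64], [[0, 0, -25], [0, 0, 0], 64], [[-25, 0, 0], [0, 0, 0], 0], [[-25, 0, 0], [0, 0, 0], 0], [[-25, 0, 0], [0, 0, 0], 0], [[0, 0, 0], [0, 7, 0], 0], [[0, 0, 0], [0, 7, 0], 0], [[0, 0, 0], [0, 6, 0], 0], [[0, 0, 0], [0, 0, 0], 0]]}}

```text
time: 7.75
ee_pos: [0.5247, -0.1243, 0.0911]
ee_rot: [[0.294, 0.95, 0.106], [0.892, -0.313, 0.326], [0.342, -0.001, -0.94]]
ft_force: [-0.0, -0.4, 0.3]
gripper_width: 0.0114
finger_force: 0.0
```

```bash
python3 - <<'E'
from fit import *
s=ctrl.state(); f=ctrl.grab_frame('wrist'); pickle.dump((s['ee_pos'],s['ee_rot']),open('w4.pkl','wb'))
im=f[:,:,::-1]; cv2.imwrite('pics/w4.png',im); X=pickle.load(open('X.pkl','rb')); print(s['ee_pos'],s['ft_force'],s['gripper_width'],loc(X,s['ee_pos']))
E
```

```text
[ 0.5247 -0.1243  0.0911] [-0.0147 -0.3972  0.2769] 0.011387534694373237 [-0.0031 -0.1014]
```

View pics/w4.png

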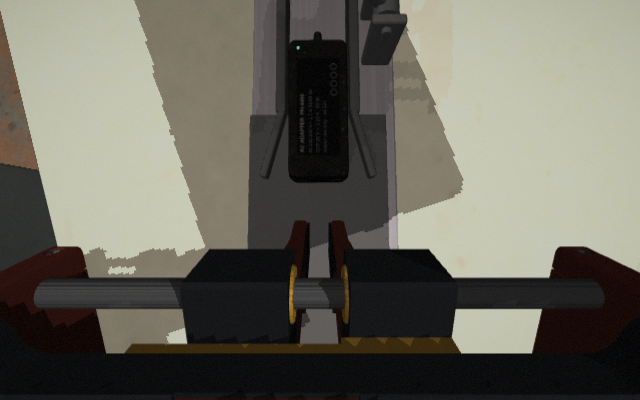

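The wrist view shows the brick in the mouth of the well and straight, with its tail at (318,182) and the closing fingers behind it. I'll lower the fingers behind the tail and push.

Request:
{"fn": "drive_tool", "kwargs": {"motion": [[[-9, 0, 25], [0, 0, 0], 0], [[-9, 0, 25], [0, 0, 0], 0], [[0, 0, 0], [0, 0, 0], 0], [[9.4, 0, 3.4], [0, 0, 0], 0], [[9.4, 0, 3.4], [0, 0, 0], 0], [[7, 0, 2.6], [0, 0, 0], 0], [[7, 0, 2.6], [0, 0, 0], 0], [[7, 0, 2.6], [0, 0, 0], 0], [[7, 0, 2.6], [0, 0, 0], 0], [[7, 0, 2.6], [0, 0, 0], 0], [[7, 0, 2.6], [0, 0, 0], 0], [[0, 0, 0], [0, 0, 0], 0]]}}

```text
time: 9.0
ee_pos: [0.5462, -0.0561, 0.0382]
ee_rot: [[0.284, 0.953, 0.103], [0.895, -0.303, 0.327], [0.343, -0.001, -0.939]]
ft_force: [1.0, 0.3, 0.3]
gripper_width: 0.0001
finger_force: 0.0
```

Request:
{"fn": "drive_tool", "kwargs": {"motion": [[[4.7, 0, 1.7], [0, 0, 0], 0], [[4.7, 0, 1.7], [0, 0, 0], 0], [[4.7, 0, 1.7], [0, 0, 0], 0], [[0, 0, 0], [0, 0, 0], 0]]}}

```text
time: 9.4
ee_pos: [0.5505, -0.0422, 0.0381]
ee_rot: [[0.285, 0.953, 0.103], [0.895, -0.303, 0.327], [0.343, -0.001, -0.939]]
ft_force: [-0.4, -0.2, 0.8]
gripper_width: 0.0006
finger_force: 0.0
```

Request:
{"fn": "drive_tool", "kwargs": {"motion": [[[1.9, 0, 0.7], [0, 0, 0], 0], [[1.9, 0, 0.7], [0, 0, 0], 0], [[0, 0, 0], [0, 0, 0], 0]]}}

```text
time: 9.7
ee_pos: [0.5518, -0.0395, 0.0382]
ee_rot: [[0.286, 0.953, 0.104], [0.895, -0.304, 0.326], [0.342, -0.0, -0.94]]
ft_force: [-0.5, -1.5, -0.5]
gripper_width: 0.0003
finger_force: 0.4
```

Request:
{"fn": "drive_tool", "kwargs": {"motion": [[[1.9, 0, 0.7], [0, 0, 0], 0], [[1.9, 0, 0.7], [0, 0, 0], 0], [[0, 0, 0], [0, 0, 0], 0]]}}

```text
time: 10.0
ee_pos: [0.5532, -0.0359, 0.0384]
ee_rot: [[0.286, 0.953, 0.104], [0.895, -0.304, 0.326], [0.342, 0.0, -0.94]]
ft_force: [-0.4, -2.2, 0.7]
gripper_width: 0.0006
finger_force: 1.0
```

Request:
{"fn": "drive_tool", "kwargs": {"motion": [[[1.9, 0, 0.7], [0, 0, 0], 0], [[0, 0, 0], [0, 0, 0], 0]]}}

```text
time: 10.2
ee_pos: [0.5537, -0.0345, 0.0383]
ee_rot: [[0.286, 0.952, 0.105], [0.895, -0.305, 0.325], [0.341, 0.001, -0.94]]
ft_force: [-2.3, -4.1, 1.9]
gripper_width: 0.0004
finger_force: 2.1
```

Request:
{"fn": "drive_tool", "kwargs": {"motion": [[[1.9, 0, 0.7], [0, 0, 0], 0], [[0, 0, 0], [0, 0, 0], 0]]}}

```text
time: 10.4
ee_pos: [0.5539, -0.0341, 0.0381]
ee_rot: [[0.288, 0.952, 0.105], [0.895, -0.306, 0.323], [0.34, 0.001, -0.941]]
ft_force: [-3.2, -9.3, 4.0]
gripper_width: 0.0005
finger_force: 4.5
```

Request:
{"fn": "drive_tool", "kwargs": {"motion": [[[1.9, 0, 0.7], [0, 0, 0], 0], [[0, 0, 0], [0, 0, 0], 0], [[0, 0, 0], [0, 0, 0], 0]]}}

```text
time: 10.7
ee_pos: [0.554, -0.0339, 0.0378]
ee_rot: [[0.289, 0.952, 0.105], [0.896, -0.307, 0.322], [0.338, 0.001, -0.941]]
ft_force: [-5.8, -12.3, 4.9]
gripper_width: 0.0008
finger_force: 6.7
```

```bash
python3 - <<'E'
from fit import *
s=ctrl.state(); f=ctrl.grab_frame('wrist'); pickle.dump((s['ee_pos'],s['ee_rot']),open('w5.pkl','wb'))
im=f[:,:,::-1]; cv2.imwrite('pics/w5.png',cv2.resize(im[0:260,200:460],None,fx=2.2,fy=2.2,interpolation=cv2.INTER_CUBIC)); X=pickle.load(open('X.pkl','rb')); print(s['ee_pos'],s['ft_force'],loc(X,s['ee_pos']))
E
```

```text
[ 0.554  -0.0339  0.0378] [ -5.8181 -12.3495   4.949 ] [-0.0026 -0.0064]
```

View pics/w5.png

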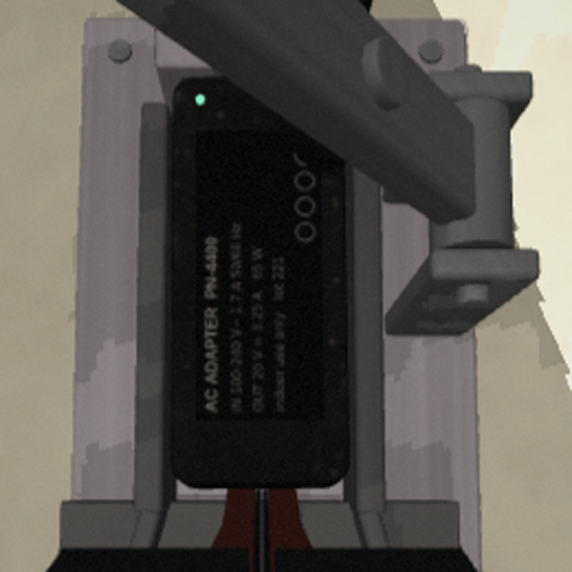

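The brick sits against the left end stop (block at about (185,65)), and the carrier shows in the gap behind its tail at (200,492), so it's fully in. I'll back off, rise and straighten the tool.

Request:
{"fn": "drive_tool", "kwargs": {"motion": [[[-12, 0, -4], [0, 0, 0], 0], [[-12, 0, -4], [0, 0, 0], 0], [[14, 0, -38], [0, 0, 0], 0], [[14, 0, -38], [0, 0, 0], 0], [[14, 0, -38], [0, 0, 0], 0], [[14, 0, -38], [0, 0, 0], 0], [[0, 0, 0], [0, -7, 0], 0], [[0, 0, 0], [0, -7, 0], 0], [[0, 0, 0], [0, -6, 0], 0], [[0, 0, 0], [0, 0, 0], 0]]}}

```text
time: 11.75
ee_pos: [0.5481, -0.0492, 0.1994]
ee_rot: [[0.297, 0.955, -0.001], [0.955, -0.297, -0.0], [-0.0, -0.001, -1.0]]
ft_force: [-0.0, 0.2, -0.4]
gripper_width: 0.0004
finger_force: 0.0
```

```bash
python3 - <<'E'
from fit import *
s=ctrl.state(); X=pickle.load(open('X.pkl','rb')); X[:2]=W(X,(-.0023,-.001,0))[:2]; pickle.dump(X,open('X2.pkl','wb'))
p,R=s['ee_pos'],s['ee_rot']; print(p,R,s['gripper_width'])
p2,R2=pickle.load(open('w5.pkl','rb')); w=cam('wrist',dict(ee_pos=p2,ee_rot=R2)); print('hinge px',(proj(w,W(X,(.052,.0815,.055)))-[200,0])*2.2)
q=p
for c in [(-8.5,.200),(-8.5,.160),(-29.1,.1337),(-41.2,.1136),(-49.2,.0914),(-52.5,.068)]:
    t_=W(X,(c[0]/1000,.0815,c[1])); print(c,R.T@(t_-q)*1000); q=t_
E
```

```text
[ 0.5481 -0.0492  0.1994] [[ 0.2968  0.9549 -0.0008]
 [ 0.9549 -0.2968 -0.0001]
 [-0.0003 -0.0007 -1.    ]] 0.0003947322554236914
hinge px [468.7988 186.3934]
(-8.5, 0.2) [103.2877  -6.4631  -0.6685]
(-8.5, 0.16) [ 0.0123  0.028  40.    ]
(-29.1, 0.1337) [  0.1531 -20.5811  26.3144]
(-41.2, 0.1136) [  0.0914 -12.0856  20.1084]
(-49.2, 0.0914) [ 0.0631 -7.9843 22.2056]
(-52.5, 0.068) [ 0.0304 -3.2835 23.4023]
```

Request:
{"fn": "drive_tool", "kwargs": {"motion": [[[34, -2, 0], [0, 0, 0], 0], [[35, -2, 0], [0, 0, 0], 0], [[34, -2, 0], [0, 0, 0], 0], [[0, 0, 20], [0, 0, 0], 0], [[0, 0, 15], [0, 0, 0], 0], [[0, -4, 9], [0, 0, 0], 0], [[0, -7, 9], [0, 0, 0], 0], [[0, -7, 9], [0, 0, 0], 0], [[0, 0, 0], [0, 0, 0], 0]]}}

```text
time: 12.65
ee_pos: [0.5545, 0.0516, 0.1368]
ee_rot: [[0.305, 0.952, -0.001], [0.952, -0.305, 0.001], [0.0, -0.001, -1.0]]
ft_force: [0.2, -0.4, 0.7]
gripper_width: -0.0001
finger_force: 0.0
```

Request:
{"fn": "drive_tool", "kwargs": {"motion": [[[0, -6, 8], [0, 0, 0], 0], [[0, -6, 9], [0, 0, 0], 0], [[0, -6, 9], [0, 0, 0], 0], [[0, -3, 8], [0, 0, 0], 0], [[0, -3, 8], [0, 0, 0], 0], [[0, 0, 0], [0, 0, 0], 0]]}}

```text
time: 13.25
ee_pos: [0.5317, 0.0595, 0.0942]
ee_rot: [[0.304, 0.953, -0.002], [0.953, -0.304, -0.0], [-0.001, -0.002, -1.0]]
ft_force: [0.4, -0.0, 0.3]
gripper_width: 0.0006
finger_force: 0.0
```

```bash
python3 - <<'E'
from fit import *
im=ctrl.grab_frame('wrist')[:,:,::-1]; im2=ctrl.grab_frame('scene')[130:260,250:400,::-1]
a=cv2.resize(im[60:400,150:490],(400,400)); b=cv2.resize(im2,(400,347),interpolation=cv2.INTER_CUBIC); b=cv2.copyMakeBorder(b,0,53,0,0,0); cv2.imwrite('pics/w6.png',np.hstack([a,b]))
E
```

```text
(no output)
```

View pics/w6.png

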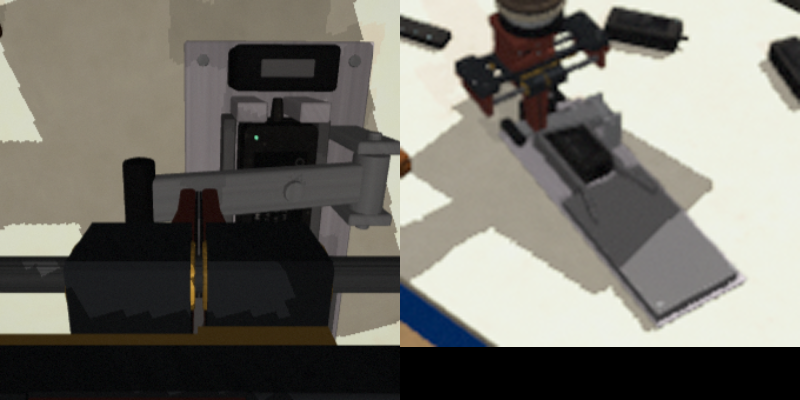

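The left half shows the fingers at (198,205) on the arm, which has swung nearly shut, with the stub (278,108) between the stops. I'll keep pressing down.

Request:
{"fn": "drive_tool", "kwargs": {"motion": [[[0, -1, 8], [0, 0, 0], 0], [[0, -1, 7], [0, 0, 0], 0], [[0, -1, 6], [0, 0, 0], 0], [[0, 0, 4], [0, 0, 0], 0], [[0, 0, 0], [0, 0, 0], 0]]}}

```text
time: 13.85
ee_pos: [0.5296, 0.0602, 0.0697]
ee_rot: [[0.304, 0.953, -0.001], [0.953, -0.304, -0.0], [-0.001, -0.001, -1.0]]
ft_force: [-0.3, -0.0, 0.3]
gripper_width: 0.0006
finger_force: 0.0
```

Request:
{"fn": "drive_tool", "kwargs": {"motion": [[[0, 0, 2], [0, 0, 0], 0], [[0, 0, 2], [0, 0, 0], 0], [[0, 0, 0], [0, 0, 0], 0]]}}

```text
time: 14.15
ee_pos: [0.53, 0.06, 0.068]
ee_rot: [[0.305, 0.952, -0.0], [0.952, -0.305, 0.001], [0.001, -0.001, -1.0]]
ft_force: [-8.1, 1.3, 20.9]
gripper_width: 0.0006
finger_force: 10.9
```

Request:
{"fn": "drive_tool", "kwargs": {"motion": [[[0, 0, 1], [0, 0, 0], 0], [[0, 0, 0], [0, 0, 0], 0], [[0, 0, -10], [0, 0, 0], 0], [[0, 0, -30], [0, 0, 0], 0], [[0, 0, -40], [0, 0, 0], 0], [[-40, 0, -40], [0, 0, 0], 0], [[-45, 0, -10], [0, 0, 0], 0], [[-45, 0, 0], [0, 0, 0], 0], [[0, 0, 0], [0, 0, 0], 0], [[0, 0, 0], [0, 0, 0], 0]]}}

```text
time: 15.15
ee_pos: [0.4918, -0.0602, 0.191]
ee_rot: [[0.307, 0.952, 0.001], [0.952, -0.307, 0.0], [0.0, 0.001, -1.0]]
ft_force: [0.6, 0.1, -0.6]
gripper_width: 0.0004
finger_force: 0.0
```

```bash
python3 - <<'E'
from fit import *
s=ctrl.state(); im=ctrl.grab_frame('wrist')[:,:,::-1]; cv2.imwrite('pics/w7.png',cv2.resize(im[0:300,200:500],(600,600),interpolation=cv2.INTER_CUBIC))
X=pickle.load(open('X2.pkl','rb')); w=cam('wrist',s)
print(s['time'],s['ft_force'],s['ee_pos'])
for a in(0,.05,.1): print(a,(proj(w,W(X,(.052-.135*np.cos(a),.0815,.055+.135*np.sin(a))))-[200,0])*2)
print('brick tail/front top edge mm z.045 home',[(proj(w,W(X,(0,y,.045)))-[200,0])*2 for y in(.007,.116)])
E
```

```text
15.15 [ 0.5744  0.1126 -0.6393] [ 0.4918 -0.0602  0.191 ]
0 [166.1077 100.6472]
0.05 [164.6757  97.1641]
0.1 [163.947  93.506]
brick tail/front top edge mm z.045 home [array([336.9188, 265.0668]), array([346.5425,  22.7951])]
```

View pics/w7.png

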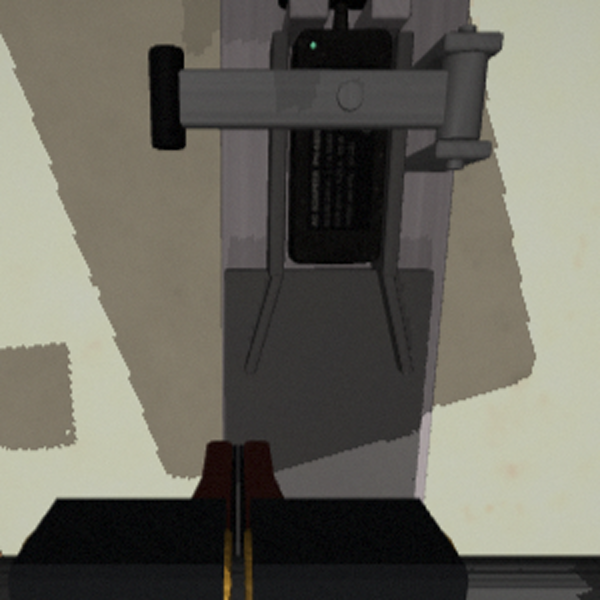

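The clamp is shut, with its bar at (167,97) against a predicted (166,100). The brick is inside the well with its tail at (337,262), short of the deck edge, and the robot is clear, so I'll hand the job in.

```bash
python3 -c "
from bench import ctrl
print(ctrl.sign_off())"
```

```text
the job is handed in; nothing more can be done
None
```

I slid the brick into the well against the end stops and pressed the clamp shut: the arm reached its hard stop at about 21 N. The robot ended clear, and I handed the job in at about 15 s of the 48 s; no verdict came back.

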